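# Hold down the winder's hidden reset button with a screwdriver

### The job

Slide the reel of label tape up off the spindle of the tape winder and lay it flat, wholly on the blue pad. Then take the screwdriver out of the wooden tool block, reach its tip through the red-ringed hole that the reel was covering, and press the recessed reset button fully down. Finish while still gripping the screwdriver and holding the button down, and leave the tins, beaker and vial where they stand.

Things in the scene. Friction and masses are not known exactly. Their poses are not given: they have to be found in the camera images.
- winder: the tape winder, a grey box with an aluminium deck, 150 (x) x 200 (y) x 45 mm high, fixed; origin at the centre of its underside. The spindle stands at x 0, y +40 mm in its frame; a black counter head stands 18 mm above the deck from y -93 to -51 mm, x -45 to +65 mm; a small white guide roller 23 mm high stands on the deck at x +60, y -33 mm
- spindle_top (a point): top centre of the upright steel spindle, 16 mm in diameter, rising 45 mm above the winder's deck (top at z 90 mm)
- aperture (a point): centre of the reset hole in the winder's deck at deck level (z 45 mm), 21 mm from the spindle's axis; vertical round hole 16 mm across with a small chamfer, circled by a red ring; hidden under the reel at the start
- reset_top (a point): centre of the top of the red reset button, 13 mm across, 12 mm below the deck down the hole when released; it moves with the button
- reset_button (a joint): travel of the reset button in m: 0 released, 0.005 fully down; its spring starts to give at about 2 N and needs about 5 N fully down, and pushes the button back up
- reel_center (a point): centre (half-way up) of the reel of white label tape on a brown board core: 60 mm outside diameter, 22 mm bore, 32 mm high, 80 g or so; at the start it lies on the winder's deck round the spindle; its z axis is the bore's axis
- pad: blue square pad, 150x150x3 mm, fixed flat on the worktop; origin at the centre of its underside, x and y along its sides
- block_top (a point): centre of the top of the wooden tool block, 75x75x70 mm, fixed; its middle hole is 9 mm across and 66 mm deep and holds the screwdriver, standing upright with its tip on the hole's floor (4 mm above the worktop)
- driver_grip (a point): point on the axis of the blue handle of the screwdriver, near the handle's middle; the handle is 24 mm thick and runs 41 mm beyond this point and 45 mm towards the tip. The frame's x axis points along the screwdriver from tip to handle, upward as it stands. Whole screwdriver 175 mm long, 60 g
- driver_tip (a point): the tip of the screwdriver, end of its steel shank, 6 mm thick and 85 mm long; 132 mm from driver_grip along the axis
- screwdriver: the screwdriver; its x axis runs from tip to handle, its origin lies 12 mm to the side of the axis, 85 mm from the tip; use driver_grip and driver_tip
- reel: the reel; origin at the centre of its underside
- tin_a: bystander, to be left alone: closed round metal tin, 67 mm across, 38 high; origin at the centre of its underside
- tin_b: bystander, to be left alone: open round metal tin, 64 mm across, 36 high; origin at the centre of its underside
- beaker: bystander, to be left alone: clear plastic beaker, 54 mm across, 70 high; origin at the centre of its underside
- vial: bystander, to be left alone: small vial with a white cap, 27 mm across, 64 high; origin at the centre of its underside
Things that resemble listed ones, but are neither listed nor needed, are in the scene too. What is shaped like the screwdriver but purple is not meant.

How it is judged:
On the way, in this order (a step that is already met when the one before it is completed fails the run):
1. the reel lies flat on the blue pad, let go (x of reel_center in the frame of pad between -0.045 and 0.045 m and y of reel_center in the frame of pad between -0.045 and 0.045 m and z of reel_center in the frame of pad below 0.024 m and angle between the z axis of reel_center and the z axis of pad, either way round below 0.12 rad and contact force between the fingers and reel below 0.1 N), for 0.2 s.
2. the screwdriver, held in the gripper, presses the reset button down (value of joint reset_button above 0.0035 m and contact force between screwdriver and reset_button above 1 N and contact force between the fingers and screwdriver above 2 N), for 0.2 s.
At the end, for the whole second after the job is handed in: The reset button is at least 3.5 mm of its 5 mm down, pressed by the screwdriver (over 1 N) which the fingers still grip, while the reel lies at rest, flat (within 0.12 rad), let go and resting on the blue pad, its centre within 45 mm of the pad's centre along each side (all of step 1 and all of step 2 and linear speed of reel below 0.02 m/s); the arm keeps its last pose, push and grip.
It fails at once if a bystander (tin_a) is pushed more than 30 mm from where it stood (distance of tin_a from where it was at the start of the episode above 0.03 m).
It fails at once if a bystander (tin_b) is pushed more than 30 mm from where it stood (distance of tin_b from where it was at the start of the episode above 0.03 m).
It fails at once if a bystander (beaker) is pushed more than 30 mm from where it stood (distance of beaker from where it was at the start of the episode above 0.03 m).
It fails at once if a bystander (vial) is pushed more than 30 mm from where it stood (distance of vial from where it was at the start of the episode above 0.03 m).
It also fails if it takes over 64 s, if anything falls off the work surface, if the arm or the gripper's body presses on something with over 40 N, if the wrist force passes 120 N, or if a joint passes its speed limit or range.

### The arm

A 7-joint arm with a two-finger parallel gripper is mounted at the origin on a cart in front of the work surface, level with it; the furniture and walls round the work are solid. World frame = base frame: x ahead of the robot, y to its left, z up, the work surface at z = 0. Lengths are in m, angles in rad, forces in N, time in s.
With the tool pointing down it reaches from about 0.4 to 0.9 m from the base axis. Payload 5.5 kg.
Tool frame: the origin (TCP) lies midway between the tips of the shut fingers; the grasp point (between the pads) lies 19 mm behind it (manip.grip_depth is the distance from the TCP to the grasp point, in m); z points along the fingers, y is the line along which they close (so a half turn about z gives the same grasp; the last joint's range is limited). The gripper opens to 92 mm and grips with 3 to 60 N. Pads are 19 mm wide; open, the fingers measure 130 mm over their backs; the gripper's body (75 mm by 190 mm) begins 47 mm behind the grasp point.
Start: joints at [-1.003, 0.501, -0.427, 1.55, 0.221, 1.138, -0.21], TCP at [0.195, 0.62, 0.227] pointing down, gripper open.
Joint ranges: [-2.88, 2.88], [-0.31, 2.03], [-1.54, 1.56], [0.2, 2.42], [-1.41, 4.55], [0.19, 2.02], [-2.57, 2.57]. Speed limits (rad/s): [2.57, 2.57, 3.14, 3.14, 3.14, 3.14, 3.14].

### API

Orientations are given as a unit quaternion [x, y, z, w].
In Python, from bench import manip, effector, viewer gives the robot as it stands. Calls block until the motion is done:
- manip.move_pose(position, orientation): joint-space move of the TCP to a pose.
- manip.servo_line(position, ori=None, vel=0.15): straight line of the TCP; ori=None keeps the orientation; vel is the mean speed in m/s.
- manip.movej(angles): joint-space move.
- effector.open_jaws() and effector.close(f_grip=None): open the fingers fully, or close them until they stop; f_grip is the grip in N (None keeps the last).
- manip.sleep(seconds).
- manip.solve_ik(position, orientation): joint angles nearest the present ones, or None.
- viewer.get_image(name): name is "side" or "top"; returns the picture (384x512x3 uint8, red, green, blue); there is no depth.
- viewer.get_calibration(name): a dict with "vfov" (degrees; the focal length in pixels is half the picture's height over the tangent of half this angle, whatever the lens; pixels are square), "cx", "cy" (the principal point, pixels), "eye" and "attitude" of the camera in the world. Camera axes: x right, y down, z forward; pixel columns grow to the right and rows downward; lengths in m; the calibration is good to about 2 mm. A picture is of the moment at which its call begins. get_calibration takes no time and is no camera call.
A pose or a line that the arm cannot do raises manip.PlanningError and nothing moves.
- manip.hand_in(): hands the job in; it is judged then, once.
Readings, each from a call of its own:
- manip.current_clock(): time.
- manip.current_q(): joint angles.
- manip.current_joint_velocities(): joint speeds.
- manip.current_tau(): joint torques, N m.
- manip.current_tool_pos(): TCP position.
- manip.current_tcp_rot(): TCP orientation.
- manip.current_force(): force on the tool from outside, world axes, zero at the start.
- manip.current_wrist_torque(): the same for the moment, N m.
- manip.current_finger_gap(): finger opening in m.
- manip.current_gripper_force(): force on a finger pad.
Only numpy, scipy, OpenCV 4.12 (cv2) and the standard library are available. Lean on these libraries where they do the work, as an engineer would, in place of code of your own. Each camera call takes 0.05 s, during which the arm holds its last target. There are 200 camera calls.

## Working session

There is one attempt and no reset: what is moved stays moved. The work goes in short steps, each a Python script; the robot and the scene stay as the last script left them, time stands still between calls to the robot, and variables do not carry over. Pictures are saved under pics/ and viewed, at most 10 in all, crops included, and the job is handed in when it is done.

```bash
mkdir -p pics; ls; python3 - <<'E'
from bench import manip, viewer
import cv2
for n in("side","top"):
    im=viewer.get_image(n); cv2.imwrite(f"pics/{n}0.png",im[:,:,::-1]); print(n,viewer.get_calibration(n))
print(manip.current_clock(),manip.current_tool_pos(),manip.current_tcp_rot(),manip.grip_depth)
E
```

```text
pics
side {'vfov': 44.46193931397773, 'cx': 260.7753401762372, 'cy': 189.71328408207222, 'eye': array([ 0.2339568 , -1.29234898,  1.00333036]), 'attitude': array([ 0.87628383, -0.08496105,  0.03943919, -0.47260218])}
top {'vfov': 42.6939500110831, 'cx': 258.061250965937, 'cy': 194.30436150756245, 'eye': array([-0.33053078,  0.01906058,  1.83008302]), 'attitude': array([-0.67020941,  0.71038157, -0.1523115 ,  0.1515869 ])}
0.1 [0.19496326 0.61940828 0.22578597] [ 1.51796471e-01  9.88411377e-01 -8.73983793e-04 -1.30280250e-04] 0.0188
```

```bash
python3 - <<'E'
import cv2
for n in("side","top"):
    cv2.imwrite(f"pics/{n}0b.png",cv2.resize(cv2.imread(f"pics/{n}0.png"),(768,576),interpolation=cv2.INTER_CUBIC))
E
```

```text
(no output)
```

View pics/side0b.png

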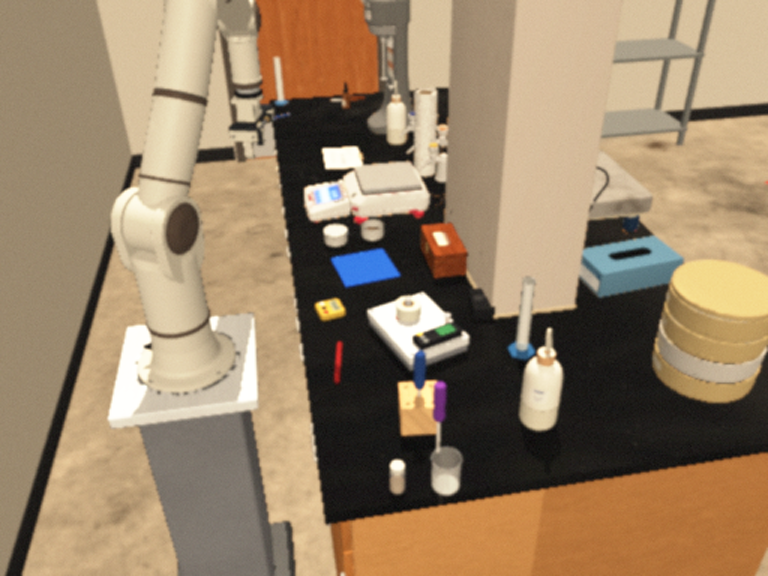

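View pics/top0b.png

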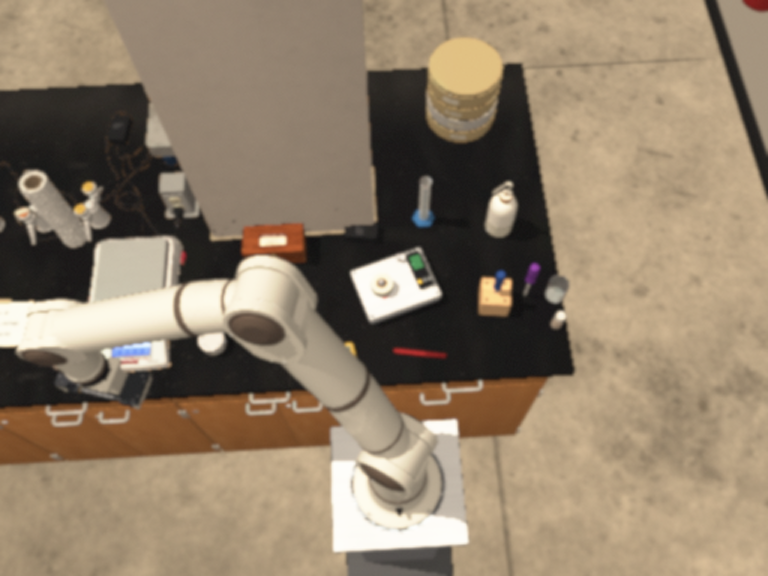

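The side view (768-px scale) shows:
- The white reel on the winder at (408,308).
- The blue pad at (366,267).
- The blue driver in the block at (420,370).
- The purple decoy at (440,400) by the beaker at (446,470), with the vial at (398,477).
- The tins at (335,236) and (372,230).

In the top view the reel is at (382,285), the blue driver at (500,280), purple at (532,272) and the block at (495,297).

Possible mix-ups are reel vs the white tin (335,236), and blue driver vs purple driver (440,400) vs red pen (338,360). I choose the reel on the winder and the blue driver in the block.

```bash
cat > h.py <<'E'
import numpy as np, cv2
from scipy.spatial.transform import Rotation as R
from bench import manip, effector, viewer
def ray(n,u,v):
    c=viewer.get_calibration(n); f=192/np.tan(np.radians(c["vfov"])/2)
    d=R.from_quat(c["attitude"]).apply([(u-c["cx"])/f,(v-c["cy"])/f,1]); return c["eye"],d/np.linalg.norm(d)
def onz(n,u,v,z):
    e,d=ray(n,u,v); return e+d*(z-e[2])/d[2]
def tri(p,q):   # p=(u,v) side, q=(u,v) top -> point, miss
    (a,d),(b,e)=ray("side",*p),ray("top",*q)
    t=np.linalg.lstsq(np.c_[d,-e],b-a,rcond=None)[0]; P,Q=a+t[0]*d,b+t[1]*e
    return (P+Q)/2,np.linalg.norm(P-Q)
def proj(n,P):
    c=viewer.get_calibration(n); f=192/np.tan(np.radians(c["vfov"])/2)
    x=R.from_quat(c["attitude"]).inv().apply(np.asarray(P)-c["eye"]); return x[:2]/x[2]*f+[c["cx"],c["cy"]]
def blobs(im,lo,hi,amin=15):
    m=cv2.inRange(cv2.cvtColor(im,cv2.COLOR_RGB2HSV),lo,hi)
    cs=cv2.findContours(m,cv2.RETR_EXTERNAL,cv2.CHAIN_APPROX_NONE)[0]
    return [c for c in cs if cv2.contourArea(c)>=amin]
def crop(im,x,y,w,h,s,name):
    cv2.imwrite(f"pics/{name}.png",cv2.resize(im[y:y+h,x:x+w,::-1],None,fx=s,fy=s,interpolation=cv2.INTER_CUBIC))
down=lambda yaw:(R.from_euler("z",yaw)*R.from_euler("x",np.pi)).as_quat()  # tool y at yaw+90deg (mod 180)
E
python3 - <<'E'
from h import *
s=cv2.imread("pics/side0.png")[:,:,::-1].copy(); t=cv2.imread("pics/top0.png")[:,:,::-1].copy()
for n,im in(("side",s),("top",t)):
    for c in blobs(im,(100,120,40),(130,255,255)):
        (x,y),wh,a=cv2.minAreaRect(c); print(n,"blue",cv2.contourArea(c),(x,y),wh,a,"bbox",cv2.boundingRect(c),[onz(n,*p,.003).round(3).tolist() for p in cv2.boxPoints(((x,y),wh,a))] if cv2.contourArea(c)>300 else "")
a=cv2.resize(s[190:310,235:335,::-1],None,fx=5,fy=5,interpolation=cv2.INTER_CUBIC)  # side
b=cv2.resize(t[150:230,225:385,::-1],None,fx=5,fy=5,interpolation=cv2.INTER_CUBIC)
cv2.imwrite("pics/c1.png",a); cv2.imwrite("pics/c2.png",b)
E
```

```text
side blue 118.0 (279.5, 245.5) (7.0, 23.0) 0.0 bbox (276, 234, 8, 24) 
side blue 98.5 (346.90692138671875, 234.11724853515625) (18.27000617980957, 11.377232551574707) 4.763641834259033 bbox (338, 228, 19, 13) 
side blue 827.0 (243.40985107421875, 177.57162475585938) (23.22768211364746, 44.34375762939453) 78.11134338378906 bbox (220, 165, 48, 27) [[0.364, 0.376, 0.003], [0.554, 0.413, 0.003], [0.539, 0.234, 0.003], [0.363, 0.204, 0.003]]
side blue 23.5 (419.5, 149.5) (5.0, 7.0) 90.0 bbox (416, 147, 8, 6) 
top blue 26.5 (331.84613037109375, 184.2307586669922) (5.547001838684082, 10.53930377960205) 33.6900634765625 bbox (330, 180, 7, 11) 
top blue 57.0 (281.8118591308594, 146.38119506835938) (14.229032516479492, 9.751364707946777) 5.710593223571777 bbox (275, 141, 15, 11)
```

View pics/c1.png

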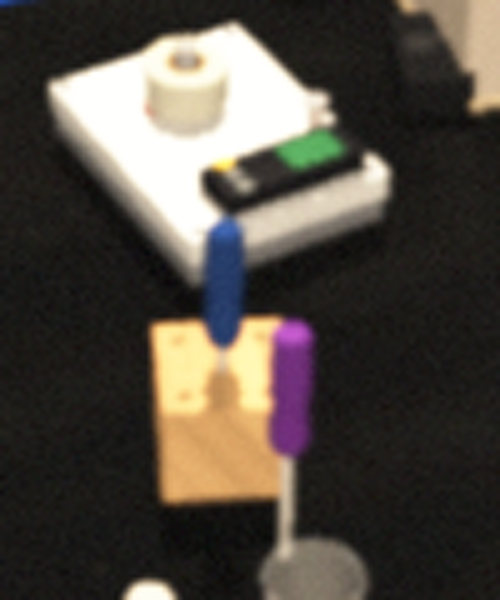

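View pics/c2.png

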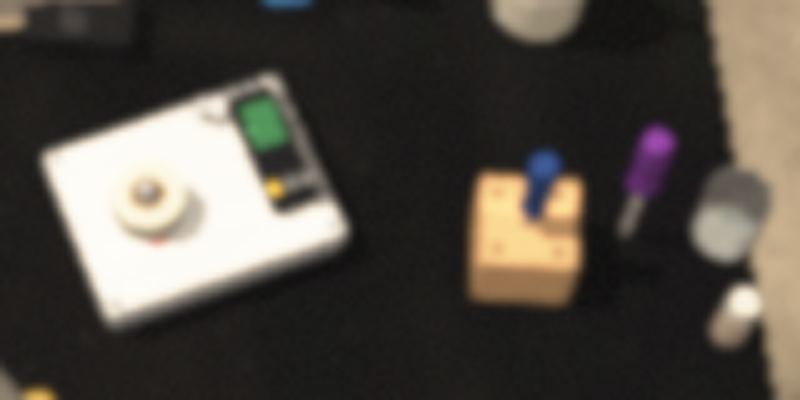

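Crops show the reel on the spindle (side crop (187,60), top crop (148,190)), with a sliver of the red ring on its robot-facing side (side (150,108), top (158,240)). The blue driver stands in the block (side top end (229,222), top (545,160)), and the purple one stands separately, left of the beaker.

```bash
python3 - <<'E'
from h import *
S=lambda x,y:((x+.5)/5-.5+235,(y+.5)/5-.5+190)
T=lambda x,y:((x+.5)/5-.5+225,(y+.5)/5-.5+150)
print("spindle z.09",tri(S(186,56),T(148,189)),onz("side",*S(186,56),.09),onz("top",*T(148,189),.09))
print("ring edge",onz("side",*S(150,108),.045),onz("top",*T(158,241),.045))
print("driver top z.177",tri(S(229,221),T(545,160)),onz("side",*S(229,221),.177),onz("top",*T(545,160),.177))
for c in [(52,92),(232,25),(388,165)]: print("deck s",onz("side",*S(*c),.045))
for c in [(42,155),(275,75),(348,228),(112,312)]: print("deck t",onz("top",*T(*c),.045))
for c in [(152,323),(280,316),(162,413)]: print("blk s",onz("side",*S(*c),.07))
for c in [(478,173),(582,180),(470,262),(577,272)]: print("blk t",onz("top",*T(*c),.07))
print("purple top",tri(S(294,325),T(660,133)),"base",tri(S(284,552),T(628,235)))
s=cv2.imread("pics/side0.png")[:,:,::-1].copy()
c=max(blobs(s,(100,120,40),(130,255,255)),key=cv2.contourArea)
q=cv2.approxPolyDP(cv2.convexHull(c),4,True)[:,0]
P=np.array([onz("side",*p,.003) for p in q]);print("pad",P.round(3),P.mean(0),np.linalg.norm(P-np.roll(P,1,0),axis=1))
print("tins",onz("side",335/1.5,231/1.5,.037),onz("side",372/1.5,225/1.5,.036))
E
```

```text
spindle z.09 (array([0.5082756 , 0.00716889, 0.08230598]), np.float64(0.00010558147308875955)) [ 0.5060376  -0.00364926  0.09      ] [0.50452512 0.00721534 0.09      ]
ring edge [0.48201128 0.00298174 0.045     ] [0.47967567 0.0013527  0.045     ]
driver top z.177 (array([ 0.4695668 , -0.29026017,  0.17702241]), np.float64(0.001645236002161105)) [ 0.47041237 -0.28971684  0.177     ] [ 0.46867154 -0.29030543  0.177     ]
deck s [0.41842299 0.03549754 0.045     ]
deck s [0.56044531 0.09189425 0.045     ]
deck s [ 0.62548539 -0.09265727  0.045     ]
deck t [0.56193354 0.09119574 0.045     ]
deck t [ 0.62366458 -0.10291843  0.045     ]
deck t [ 0.48184022 -0.15086517  0.045     ]
deck t [0.42054958 0.04085052 0.045     ]
blk s [ 0.43459888 -0.24530143  0.07      ]
blk s [ 0.51100311 -0.25435608  0.07      ]
blk s [ 0.42524822 -0.32215126  0.07      ]
blk t [ 0.51218797 -0.25582628  0.07      ]
blk t [ 0.50099016 -0.33748542  0.07      ]
blk t [ 0.43547053 -0.24117453  0.07      ]
blk t [ 0.42191214 -0.32352396  0.07      ]
purple top (array([ 0.4859537 , -0.37963549,  0.17539813]), np.float64(0.0013558769799552942)) base (array([ 0.48188708, -0.381377  ,  0.00578793]), np.float64(0.004297711762721896))
pad [[0.539 0.244 0.003]
 [0.388 0.217 0.003]
 [0.367 0.373 0.003]
 [0.517 0.392 0.003]] [0.45258322 0.30648057 0.003     ] [0.1497677  0.15353939 0.15818687 0.15121917]
tins [0.39229869 0.45283022 0.037     ] [0.50065585 0.46794002 0.036     ]
```

```bash
python3 - <<'E'
from h import *
print("pillar",onz("top",375/1.5,222/1.5,0),onz("top",212/1.5,238/1.5,0),onz("side",497/1.5,318/1.5,0))
print("redbox",onz("top",245/1.5,262/1.5,0),onz("top",304/1.5,262/1.5,0))
for nm,p,ys in(("reel",[.509,.007,.20],(.31-np.pi/2,.31+np.pi/2,0.31,.31+np.pi)),("pad",[.4526,.3065,.15],(.31+np.pi/2,.31+np.pi,.31,.31-np.pi/2)),("drv",[.4695,-.29,.25],(-np.pi/2,np.pi/2,0,np.pi)),("ap",[.49,.003,.30],(-np.pi/2,np.pi/2,0,np.pi))):
    for y in ys:
        q=manip.solve_ik(p,down(y)); print(nm,round(y,2),None if q is None else np.round(q,2))
E
```

```text
pillar [0.73608995 0.01477445 0.        ] [0.71260955 0.47945184 0.        ] [0.72876364 0.01048102 0.        ]
redbox [0.63007963 0.38374781 0.        ] [0.6199394 0.2189368 0.       ]
reel -1.26 [-1.07  0.63  1.36  1.97 -0.69  1.13 -2.25]
reel 1.88 [-0.14  0.25  0.08  1.94 -0.03  0.95  0.27]
reel 0.31 [-0.28  0.25  0.25  1.95 -0.08  0.95 -1.26]
reel 3.45 [ 0.01  0.25 -0.09  1.94  0.03  0.95  1.79]
pad 1.88 [-0.51  0.38 -0.17  1.89  0.08  0.88 -0.41]
pad 3.45 [-0.29  0.41 -0.44  1.88  0.22  0.9   1.05]
pad 0.31 [-0.77  0.38  0.15  1.9  -0.07  0.87 -1.84]
pad -1.26 [-0.03  0.49 -0.78  1.87  0.42  0.95  2.45]
drv -1.57 [-0.45  0.63  1.36  1.81 -0.66  1.25 -2.04]
drv 1.57 [-0.05  0.32  0.68  1.8  -0.22  1.1   0.71]
drv 0 [-0.09  0.33  0.73  1.81 -0.24  1.1  -0.84]
drv 3.14 [-0.03  0.32  0.66  1.8  -0.22  1.09  2.27]
ap -1.57 None
ap 1.57 [-0.18  0.11  0.13  1.87 -0.02  1.17 -0.05]
ap 0 [-0.31  0.11  0.27  1.87 -0.03  1.17 -1.6 ]
ap 3.14 [-0.08  0.11  0.02  1.86 -0.    1.17  1.51]
```

```bash
python3 - <<'E'
from h import *
y=down(1.88)
manip.move_pose([.509,.007,.20],y)
s=viewer.get_image("side");t=viewer.get_image("top")
cv2.imwrite("pics/s1.png",s[:,:,::-1]);cv2.imwrite("pics/t1.png",t[:,:,::-1])
print(manip.current_tool_pos(),proj("side",manip.current_tool_pos()),proj("top",manip.current_tool_pos()),manip.current_clock())
crop(s,222,130,100,110,5,"c3")
E
```

```text
[0.50911097 0.00810648 0.19996222] [272.03712517 171.33932462] [253.35611555 173.55739386] 2.65
```

View pics/c3.png

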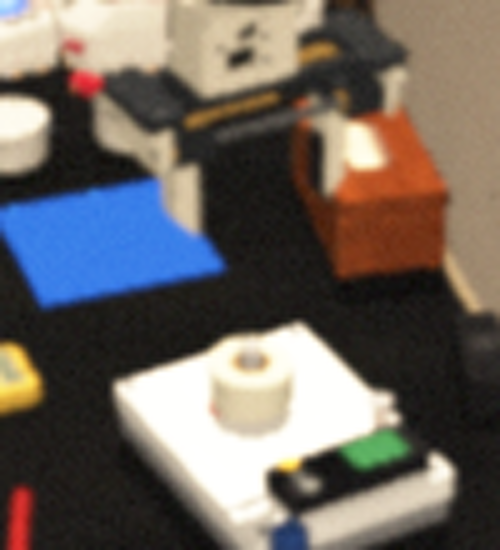

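The picture shows the open fingers above the reel: tips at crop (183,225) and (325,185), reel top at (252,360). They are centred along the image axis.

```bash
python3 - <<'E'
from h import *
P=lambda m:print(m,manip.current_tool_pos().round(4),manip.current_force().round(1),"gap",round(manip.current_finger_gap(),4),manip.current_gripper_force(),manip.current_clock())
manip.servo_line([.509,.007,.053],vel=.1);P("down")
effector.close(f_grip=12);P("closed")
manip.servo_line([.509,.007,.058],vel=.03);P("lift5")
manip.servo_line([.509,.007,.17],vel=.1);P("lift")
manip.servo_line([.4526,.3065,.13],vel=.2);P("over pad")
s=viewer.get_image("side");t=viewer.get_image("top")
cv2.imwrite("pics/s2.png",s[:,:,::-1]);cv2.imwrite("pics/t2.png",t[:,:,::-1])
a=cv2.resize(s[130:240,210:320,::-1],None,fx=5,fy=5,interpolation=cv2.INTER_CUBIC)
cv2.imwrite("pics/c4.png",a)
E
```

```text
down [0.5095 0.007  0.0536] [-0.5  1.2 -0.5] gap 0.0915 0.0 4.2667
closed [0.509  0.007  0.0531] [-0.3 -1.1  1. ] gap 0.0608 12.000001505948603 4.875
lift5 [0.5092 0.007  0.0582] [ 0.  -0.  -1.2] gap 0.0606 11.999810335692018 5.1917
lift [0.5084 0.007  0.1693] [ 0.   0.4 -1.5] gap 0.0605 11.99985342565924 6.4583
over pad [0.4531 0.3052 0.13  ] [-0.2  0.2 -0.6] gap 0.0604 11.999700515298173 8.1417
```

View pics/c4.png

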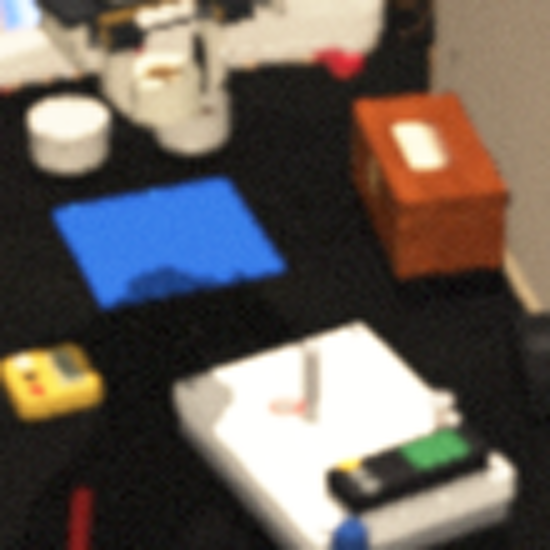

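The reel is held (crop (160,90)) above the pad, and the red ring is now visible by the spindle foot at crop (290,408). Next I place the reel.

```bash
python3 - <<'E'
from h import *
P=lambda m:print(m,manip.current_tool_pos().round(4),manip.current_force().round(1),"gap",round(manip.current_finger_gap(),4),manip.current_clock())
manip.servo_line([.4526,.3065,.0115],vel=.1);P("down")
effector.open_jaws();P("open")
manip.servo_line([.4526,.3065,.20],vel=.2)
manip.move_pose([.4695,-.29,.25],down(np.pi/2));P("above drv")
s=viewer.get_image("side");t=viewer.get_image("top")
cv2.imwrite("pics/s3.png",s[:,:,::-1]);cv2.imwrite("pics/t3.png",t[:,:,::-1])
for n,im in(("side",s),("top",t)):
    x0,y0=(proj(n,[.49,.004,.045])-12).astype(int); w=im[y0:y0+24,x0:x0+24].astype(int)
    r=np.clip(w[:,:,0]-w[:,:,1:].max(2)-25,0,None); ys,xs=np.nonzero(r); 
    if len(xs):
        u,v=np.average(xs,weights=r[ys,xs])+x0,np.average(ys,weights=r[ys,xs])+y0
        print(n,"ring",len(xs),u,v,xs.min()+x0,xs.max()+x0,ys.min()+y0,ys.max()+y0,onz(n,u,v,.045).round(4))
a=cv2.resize(s[140:230,220:320,::-1],(400,360),interpolation=cv2.INTER_CUBIC)
b=cv2.resize(t[140:230,190:290,::-1],(400,360),interpolation=cv2.INTER_CUBIC)
cv2.imwrite("pics/c5.png",np.hstack([a,b]))
E
```

```text
down [0.4531 0.3069 0.0119] [-1.1  0.1 -0.9] gap 0.0607 9.575
open [0.4526 0.3065 0.0115] [-0.4  0.5  0.2] gap 0.0917 10.2833
above drv [ 0.4703 -0.2885  0.2498] [-0.   0.2  0.5] gap 0.0917 13.525
side ring 24 268.44225352112676 211.09014084507044 265 271 209 213 [0.4952 0.0009 0.045 ]
```

View pics/c5.png

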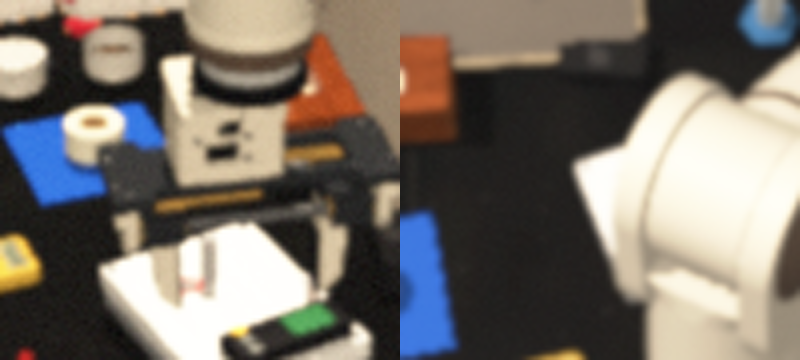

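The reel lies flat on the pad at left crop (95,130). The gripper is above the blue driver, and the left finger partly hides the ring. I'll measure the ring from the earlier unobstructed pictures and grip the driver.

```bash
python3 - <<'E'
from h import *
P=lambda m:print(m,manip.current_tool_pos().round(4),manip.current_force().round(1),"gap",round(manip.current_finger_gap(),4),manip.current_gripper_force(),manip.current_clock())
s=cv2.imread("pics/s2.png")[:,:,::-1];t=cv2.imread("pics/t2.png")[:,:,::-1]
for n,im in(("side",s),("top",t)):
    x0,y0=(proj(n,[.49,.004,.045])-10).astype(int); w=im[y0:y0+20,x0:x0+20].astype(int)
    r=np.clip(w[:,:,0]-w[:,:,1:].max(2)-12,0,None); print(n,x0,y0); print(r)
a=np.hstack([cv2.resize(s[190:230,245:290,::-1],(400,356),interpolation=cv2.INTER_CUBIC),cv2.resize(t[170:210,235:280,::-1],(400,356),interpolation=cv2.INTER_CUBIC)])
cv2.imwrite("pics/c6.png",a)
manip.servo_line([.4695,-.29,.118],vel=.1);P("down")
effector.close(f_grip=40);P("closed")
manip.servo_line([.4695,-.29,.128],vel=.05);P("lift1")
manip.servo_line([.4695,-.29,.25],vel=.12);P("lift")
s=viewer.get_image("side");cv2.imwrite("pics/s4.png",s[:,:,::-1])
E
```

```text
side 256 200
[[ 0  0  0  0  0  0  0  1  2  0  0  0  0  0  0  4  4  0  0  0]
 [ 0  0  0  0  0  1  0  0  0  0  0  0  0  0  0  4  4  3  0  0]
 [ 0  2  3  0  0  0  0  0  0  0  0  0  0  0  0  3  3  3  0  0]
 [ 0  0  0  0  0  0  0  0  0  0  0  0  0  0  0  1  4  1  0  0]
 [ 0  0  0  0  0  0  0  0  0  0  0  0  0  0  0  3  2  2  0  0]
 [ 0  0  0  0  0  0  0  0  0  0  0  0  0  0  0  1  1  3  0  0]
 [ 0  0  0  0  0  0  0  0  0  0  0  0  0  0  0  2  3  3  0  0]
 [ 0  0  0  0  0  0  0  0  0  0  0  0  0  0  0  0  0  2  0  0]
 [ 0  0  0  0  0  0  0  0  0  0  0  0  0  0  0  4  2  2  0  0]
 [ 0  0  0  0  0  0  0  0  0  0  0  0  0  2 17 11  2  3  0  0]
 [ 0  0  0  0  0  0  0  0  9 12 10  9 12 25 44 25  4  3  0  0]
 [ 0  0  0  0  0  0  0  0 28 16  8 10 23 54 59 22  4  0  0  0]
 [ 0  0  0  0  0  0  0  0  9 17 14 16 24 38 39 15  3  0  0  0]
 [ 0  0  0  0  0  0  0  0  0  0  0  0  0  0  9  5  1  0  0  0]
 [ 0  0  0  0  0  0  0  0  0  0  0  0  0  0  0  0  0  0  0  0]
 [ 0  0  0  0  0  0  0  0  0  0  0  0  0  0  0  0  0  0  0  0]
 [ 0  0  0  0  0  0  0  0  0  0  0  0  0  0  0  0  0  0  0  0]
 [ 0  0  0  0  0
[... 1514 characters left out ...]
   0   0   0   0   0
    0   0]
 [  0   1   0   0   0   1   0   0   0   0   0   0   0   0   0   0   0   0
    0   0]
 [  1   0   0   0   0   0   0   0   0   0   0   0   0   0   0   0   0   0
    0   0]
 [  0   1   0   0   0   0   0   0   0   0   0   0   0   0   0   0   0   0
    0   0]
 [  0   0   0   0   0   0   0   0   0   0   0   0   0   0   0   0   0   0
    0   0]]
down [ 0.47   -0.2903  0.1187] [ 0.2 -0.4  0.3] gap 0.0921 0.0 15.0917
closed [ 0.469  -0.2901  0.1179] [-1.7  0.5  1. ] gap 0.0228 39.80290103238076 16.1667
lift1 [ 0.4692 -0.2901  0.1284] [-2.1  0.3  0.7] gap 0.023 39.80227667838335 16.5167
lift [ 0.4691 -0.2896  0.2492] [ 0.1  0.1 -1.4] gap 0.0227 39.77774316910654 17.6833
```

View pics/c6.png

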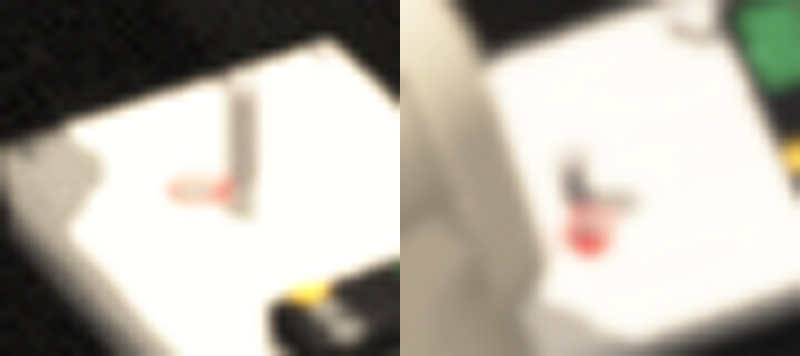

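The ring is clear in both halves of the crop. In the side half its centre is about (203,191), with its right edge by the spindle; in the top half it is about (589,231), red strongest at the lower inside where the button shows.

```bash
python3 - <<'E'
from h import *
S=lambda x,y:((x+.5)/8.89-.5+245,(y+.5)/8.9-.5+190)
T=lambda x,y:((x-400+.5)/8.89-.5+235,(y+.5)/8.9-.5+170)
a=onz("side",*S(203,191),.045);b=onz("top",*T(589,231),.045)
print(a,b,tri(S(203,191),T(589,231)));print("spindle foot", onz("side",*S(243,212),.045))
sp=np.array([.509,.007])
for p in (a,b,(a+b)/2):
    d=p[:2]-sp; print(np.linalg.norm(d),np.degrees(np.arctan2(d[1],d[0])), sp+.021*d/np.linalg.norm(d))
# driver check in s4 : blue handle and predicted tip
s=cv2.imread("pics/s4.png")[:,:,::-1].copy()
tcp=manip.current_tool_pos(); g=tcp+[0,0,.018]
tip=tcp+[0,0,.019-.132-.001]; print("pred tip px",proj("side",tip),"pred grip",proj("side",g))
u,v=proj("side",tip).astype(int)
cv2.imwrite("pics/c7.png",cv2.resize(s[v-60:v+40,u-50:u+50,::-1],None,fx=6,fy=6,interpolation=cv2.INTER_CUBIC))
print(u,v)
E
```

```text
[0.49170114 0.00209244 0.045     ] [0.4898049  0.00234163 0.045     ] (array([0.49103421, 0.00243807, 0.04431876]), np.float64(0.0016785530506816398))
spindle foot [ 0.50414343 -0.01456619  0.045     ]
0.017981511404112884 -164.161734280595 [0.48879725 0.00126862]
0.019752271818728556 -166.35888563878558 [0.48859237 0.00204737]
0.01886343130786912 -165.31186991620888 [0.48868627 0.00167529]
pred tip px [279.74305115 245.39259903] pred grip [280.2841159  207.63133687]
279 245
```

View pics/c7.png

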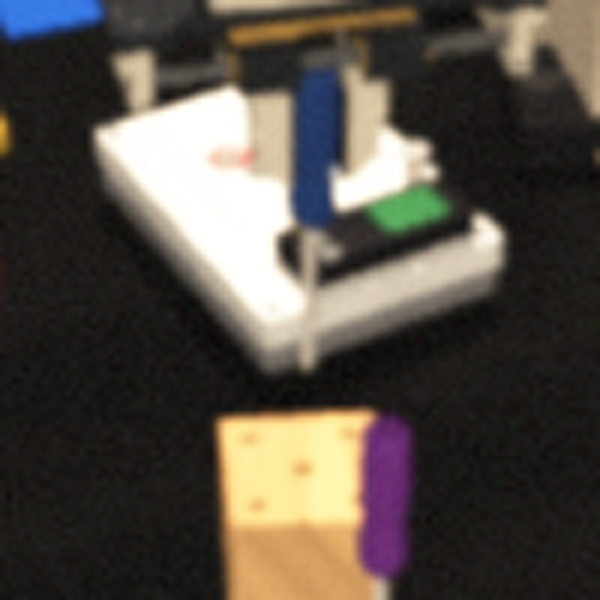

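The driver is held upright, its tip at crop (308,366), i.e. pixel (280.3,246) against (279.7,245.4) predicted. Ring estimate is (0.490, 0.002). I'll go above it and look from close by.

```bash
python3 - <<'E'
from h import *
manip.servo_line([.4893,.002,.25],vel=.15)
manip.servo_line([.4893,.002,.169],vel=.08)
manip.sleep(.3)
s=viewer.get_image("side");t=viewer.get_image("top")
p=manip.current_tool_pos();tip=p-[0,0,.114]
print(p,manip.current_force(),manip.current_clock(),proj("side",tip),proj("top",tip))
cv2.imwrite("pics/s5.png",s[:,:,::-1]);cv2.imwrite("pics/t5.png",t[:,:,::-1])
cv2.imwrite("pics/c8.png",np.hstack([cv2.resize(s[180:230,242:292,::-1],(400,400),interpolation=cv2.INTER_CUBIC),cv2.resize(t[165:215,232:282,::-1],(400,400),interpolation=cv2.INTER_CUBIC)]))
E
```

```text
[0.48939131 0.00201172 0.16916712] [-0.15011312  0.0923158  -0.38232211] 21.3917 [266.73007853 208.72612905] [255.86521049 194.53473239]
```

View pics/c8.png

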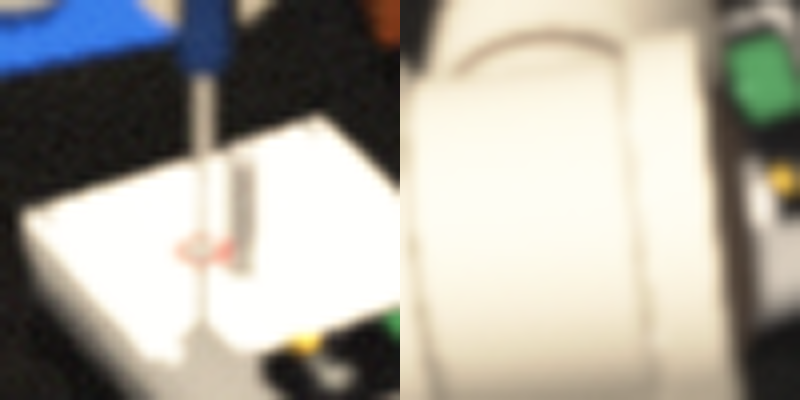

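In the side half the shank (x≈202) drops onto the ring centre (≈205,251); the arm hides the top view. Descending slowly with force checks.

```bash
python3 - <<'E'
from h import *
f0=manip.current_force()
for z in(.161,.157,.154,.151,.149,.147,.1455,.144,.143):
    manip.servo_line([.490,.002,z],vel=.03); manip.sleep(.15)
    f=manip.current_force()-f0; print(z,manip.current_tool_pos().round(4),f.round(2))
    if z>.149 and f[2]>1.5 or f[2]>9: print("stop");break
print(manip.current_clock(),manip.current_finger_gap(),manip.current_gripper_force())
E
```

```text
0.161 [0.49  0.002 0.161] [-0.34 -0.08 -0.63]
0.157 [0.49  0.002 0.157] [0.43 1.08 0.27]
0.154 [0.49  0.002 0.154] [-1.13  0.71 -0.57]
0.151 [0.49  0.002 0.151] [-0.27 -1.23 -0.55]
0.149 [0.49  0.002 0.149] [ 0.41  0.15 -0.49]
0.147 [0.49  0.002 0.147] [ 1.16 -0.38 -0.41]
0.1455 [0.4901 0.002  0.1456] [-0.48 -0.12  2.21]
0.144 [0.4901 0.002  0.1441] [-0.05 -0.01  3.79]
0.143 [0.4901 0.002  0.1431] [ 0.02 -1.    3.37]
25.1917 0.02305264296430199 39.80150452349335
```

In the hole: contact started at TCP 0.147, as predicted. Pressing to the stop.

```bash
python3 - <<'E'
from h import *
for z in(.142,.1415,.141,.1405,.140,.1395):
    manip.servo_line([.490,.002,z],vel=.02); manip.sleep(.3)
    f=np.mean([manip.current_force() for _ in range(5)],0); print(z,manip.current_tool_pos().round(4),f.round(2))
    if f[2]>9: break
s=viewer.get_image("side");cv2.imwrite("pics/s6.png",s[:,:,::-1])
c=max(blobs(s,(100,120,40),(130,255,255)),key=cv2.contourArea);print(cv2.boundingRect(c))
print(manip.current_clock(),manip.current_finger_gap(),manip.current_gripper_force())
E
```

```text
0.142 [0.4901 0.002  0.142 ] [-0.55 -0.08  2.8 ]
0.1415 [0.4902 0.002  0.1417] [-0.49  1.1   6.15]
0.141 [0.4904 0.002  0.1416] [-1.09 -0.38  9.36]
(220, 168, 39, 24)
26.8917 0.023222373175239744 39.84791260678321
```

```bash
python3 - <<'E'
from h import *
manip.sleep(.3);print(manip.current_force(),manip.current_gripper_force());print(manip.hand_in())
E
```

```text
[-1.86046034 -0.3253828   9.68436012] 39.847873114049435
the job is handed in; nothing more can be done
None
```

I handed the job in with the reel lying flat on the blue pad and the screwdriver, gripped at about 40 N, holding the reset button against its stop with about 9.7 N; the tins, beaker and vial were not touched by any planned move, and the judge's verdict was not shown.

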